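# Meter milling balls from a pouring cup into the grinding jar

## Task

Lift the pouring cup off its mat and tip it slowly over the open grinding jar until balls begin to roll over its lip, holding that angle so that only some go in: at least two of the six must end in the jar and at least two must stay in the cup, none anywhere else. Then stand the cup upright on its mat again and let go, leaving everything else on the bench where it is.

Things in the scene. Friction and masses are not known exactly. Their poses are not given: they have to be found in the camera images.
- cup: open steel pouring cup, 250 g empty; origin: centre of underside, z up, +x to the lip. Inner floor 4 mm up, x -42 to +40 mm, 57 mm wide, split lengthwise by an 18 mm high rib; then the lip plate rises at 40 degrees for 35 mm. Flat side walls, outer faces 63 mm apart (y = -31.5, +31.5 mm), x -45 to +43 mm, 55 mm high: grip across them from above near x = 0
- cup_lip (a point): middle of the upper edge of the cup's lip, where balls leave: 67 mm ahead (+x) of the cup's origin, 27 mm above its underside. Level, the cup keeps its balls. Tipped lip-down (about its y axis) they gather on the lip plate and come over it a few at a time, more as the tilt grows; the first at roughly 25 to 37 degrees, nearly all by 45. Turning back stops the flow
- mat: black rubber mat, fixed, 140 x 110 x 3 mm, on which the cup stands at the start; origin: centre of its underside, long side along its x. It may lie left or right, with the jar on the other side
- cup_in (a point): point inside the cup, 3 mm ahead (+x) of its origin and 17 mm above its underside: centre of the layer of balls
- jar_floor (a point): centre of the inner floor of the open round steel grinding jar, 21 mm above the bench; the mouth is 64 mm above this point (85 mm above the bench). Jar outside diameter 130 mm, inside 120 mm; it is clamped for good on a grey base plate 150 x 150 x 15 mm
- ball1_center (a point): white ceramic milling ball, 26 mm across, about 55 g, smooth, rolls and slides freely; this point is its centre. All six start in one layer on the floor of the cup (three each side of its rib)
- ball2_center (a point): white ceramic milling ball, 26 mm across, about 55 g, smooth, rolls and slides freely; this point is its centre. All six start in one layer on the floor of the cup (three each side of its rib)
- ball3_center (a point): white ceramic milling ball, 26 mm across, about 55 g, smooth, rolls and slides freely; this point is its centre. All six start in one layer on the floor of the cup (three each side of its rib)
- ball4_center (a point): white ceramic milling ball, 26 mm across, about 55 g, smooth, rolls and slides freely; this point is its centre. All six start in one layer on the floor of the cup (three each side of its rib)
- ball5_center (a point): white ceramic milling ball, 26 mm across, about 55 g, smooth, rolls and slides freely; this point is its centre. All six start in one layer on the floor of the cup (three each side of its rib)
- ball6_center (a point): white ceramic milling ball, 26 mm across, about 55 g, smooth, rolls and slides freely; this point is its centre. All six start in one layer on the floor of the cup (three each side of its rib)
- jar_lid: round steel lid of the jar, 132 mm across, with a 40 mm knob to 32 mm height, lying on the bench; leave alone. Origin: centre of underside
- bottle: white bottle, 64 mm across, 130 mm tall; leave alone. Origin: centre of underside
- sample_jar: glass sample jar with white cap, 68 mm across, 90 mm tall; leave alone. Origin: centre of underside

How it is judged (in metres and radians):
On the way, in this order (a step that is already met when the one before it is completed fails the run):
1. the cup is lifted off its mat by 30 mm (height (world z) of cup above 0.03 m), for 0.1 s.
2. at least two balls are in the jar while the cup is held up in the air (height (world z) of cup above 0.03 m and (distance between each of ball1_center, ball2_center and jar_floor below 0.06 m or distance between each of ball1_center, ball3_center and jar_floor below 0.06 m or distance between each of ball1_center, ball4_center and jar_floor below 0.06 m or distance between each of ball1_center, ball5_center and jar_floor below 0.06 m or distance between each of ball1_center, ball6_center and jar_floor below 0.06 m or distance between each of ball2_center, ball3_center and jar_floor below 0.06 m or distance between each of ball2_center, ball4_center and jar_floor below 0.06 m or distance between each of ball2_center, ball5_center and jar_floor below 0.06 m or distance between each of ball2_center, ball6_center and jar_floor below 0.06 m or distance between each of ball3_center, ball4_center and jar_floor below 0.06 m or distance between each of ball3_center, ball5_center and jar_floor below 0.06 m or distance between each of ball3_center, ball6_center and jar_floor below 0.06 m or distance between each of ball4_center, ball5_center and jar_floor below 0.06 m or distance between each of ball4_center, ball6_center and jar_floor below 0.06 m or distance between each of ball5_center, ball6_center and jar_floor below 0.06 m)), for 0.1 s.
At the end, for the whole second after the job is handed in: Two, three or four balls lie inside the grinding jar and all the others inside the cup; the cup stands upright (within 0.1 rad) and at rest on its mat (its centre within 60 mm of the mat's centre, underside lower than 10 mm), released ((distance between each of ball1_center, ball2_center and jar_floor below 0.06 m or distance between each of ball1_center, ball3_center and jar_floor below 0.06 m or distance between each of ball1_center, ball4_center and jar_floor below 0.06 m or distance between each of ball1_center, ball5_center and jar_floor below 0.06 m or distance between each of ball1_center, ball6_center and jar_floor below 0.06 m or distance between each of ball2_center, ball3_center and jar_floor below 0.06 m or distance between each of ball2_center, ball4_center and jar_floor below 0.06 m or distance between each of ball2_center, ball5_center and jar_floor below 0.06 m or distance between each of ball2_center, ball6_center and jar_floor below 0.06 m or distance between each of ball3_center, ball4_center and jar_floor below 0.06 m or distance between each of ball3_center, ball5_center and jar_floor below 0.06 m or distance between each of ball3_center, ball6_center and jar_floor below 0.06 m or distance between each of ball4_center, ball5_center and jar_floor below 0.06 m or distance between each of ball4_center, ball6_center and jar_floor below 0.06 m or distance between each of ball5_center, ball6_center and jar_floor below 0.06 m) and (distance between each of ball1_center, ball2_center and cup_in below 0.042 m or distance between each of ball1_center, ball3_center and cup_in below 0.042 m or distance between each of ball1_center, ball4_center and cup_in below 0.042 m or distance between each of ball1_center, ball5_center and cup_in below 0.042 m or distance between each of ball1_center, ball6_center and cup_in below 0.042 m or distance between each of ball2_center, ball3_center and cup_in below 0.042 m or distance between each of ball2_center, ball4_center and cup_in below 0.042 m or distance between each of ball2_center, ball5_center and cup_in below 0.042 m or distance between each of ball2_center, ball6_center and cup_in below 0.042 m or distance between each of ball3_center, ball4_center and cup_in below 0.042 m or distance between each of ball3_center, ball5_center and cup_in below 0.042 m or distance between each of ball3_center, ball6_center and cup_in below 0.042 m or distance between each of ball4_center, ball5_center and cup_in below 0.042 m or distance between each of ball4_center, ball6_center and cup_in below 0.042 m or distance between each of ball5_center, ball6_center and cup_in below 0.042 m) and (distance between ball1_center and jar_floor below 0.06 m or distance between ball1_center and cup_in below 0.042 m) and (distance between ball2_center and jar_floor below 0.06 m or distance between ball2_center and cup_in below 0.042 m) and (distance between ball3_center and jar_floor below 0.06 m or distance between ball3_center and cup_in below 0.042 m) and (distance between ball4_center and jar_floor below 0.06 m or distance between ball4_center and cup_in below 0.042 m) and (distance between ball5_center and jar_floor below 0.06 m or distance between ball5_center and cup_in below 0.042 m) and (distance between ball6_center and jar_floor below 0.06 m or distance between ball6_center and cup_in below 0.042 m) and horizontal distance between cup and mat below 0.06 m and height (world z) of cup below 0.01 m and angle between cup's own z axis and vertical below 0.1 rad and linear speed of cup below 0.03 m/s); the robot touches nothing.
It fails at once if the steel jar lid is moved by more than 30 mm (distance of jar_lid from where it was at the start of the episode above 0.03 m).
It fails at once if the white bottle is moved by more than 30 mm (distance of bottle from where it was at the start of the episode above 0.03 m).
It fails at once if the glass sample jar is moved by more than 30 mm (distance of sample_jar from where it was at the start of the episode above 0.03 m).
It also fails if it takes over 72 s, if anything falls off the work surface, if the arm or the gripper's body presses on something with over 40 N, if the wrist force passes 120 N, or if a joint passes its speed limit or range.

## Robot

A 6-joint arm with a two-finger parallel gripper is mounted at the origin on the work surface. World frame = base frame: x ahead of the robot, y to its left, z up, the work surface at z = 0. Lengths are in m, angles in degrees, forces in N, time in s.
With the tool pointing down it reaches from about 0.35 to 0.975 m from the base axis. Payload 4.9 kg.
Tool frame: the origin (TCP) lies at the very end of the fingers, on their centre line; the grasp point (between the pads) lies 19 mm behind it; z points along the fingers, y is the direction in which the jaws open and shut (so a half turn about z gives the same grasp; the last joint's range is limited). The gripper opens to 85 mm and grips with 20 to 120 N. Pads are 22 mm wide; open, the fingers measure 114 mm over their backs; the gripper's body (76 mm by 85 mm) begins 54 mm behind the grasp point. The pads swing forward as they close: fully open they stand 13 mm farther back than shut.
Start: joints at [58.671, 3.019, 92.412, -0, 84.569, -6.818], TCP at [0.259, 0.569, 0.205] pointing down, gripper open.
Joint ranges: [-172.51, 172.51], [-57.92, 126.97], [3.15, 148.05], [-58.71, 238.71], [5.1, 150.11], [-179.66, 179.66]. Speed limits (degrees/s): [147.25, 147.25, 180, 180, 180, 180].

## Interface

Orientations are given as [roll, pitch, yaw] about the fixed x, y, z axes, in that order (R = Rz(yaw) Ry(pitch) Rx(roll)).
In Python, from workcell import robot, capture gives the robot as it stands. The module is installed in compiled form; this text tells all that it offers.
- The arm moves only by the tool arm_command, never from a script. Its argument "moves" is a list of rows, each a list of 7 numbers: the opening, from -1 (shut) to 1 (fully open), so that 0 is half open, then the shift along the world's x, y, z in cm, then the turn, a rotation vector about the world's x, y, z in degrees. A call has 1 to 12 rows; each row shifts and turns the commanded pose from where the row before left it; what a row does not reach is not made up. A row lasts 1/8 s, in which the tool goes at most 62.5 mm and 10.7 degrees, less where a joint would pass 70% of its speed; a pose out of reach is approached as far as the arm can. A call with a gripper value outside its range is refused whole. The fingers move at their own pace and stop on an object; "grip_force" is the grip in N (left out, the last holds). Time passes only in rows, so rows that do not move let the fingers close. It gives the time, the measured TCP pose, the force and the opening at its end, in the units of the state.
- robot.get_state(): the state, without advancing time (a new reading comes with each control period).
- capture(name): name is "scene" or "top" or "wrist"; returns a dict with "image" (480x640x3 uint8, red, green, blue), "range_z" (480x640 float32, m along the optical axis (not along the pixel's ray), 0 where there is no reading), "fx", "fy", "cx", "cy" (pixels), "R" (3x3) and "t" (3): a world point X has camera coordinates R X + t. Camera axes: x right, y down, z forward; pixel columns grow to the right and rows downward; lengths in m; the calibration is good to about 2 mm. A picture is of the moment at which its call begins.
- robot.job_done(): hands the job in, once; it reports no verdict.
The state is a dict: "time": time; "joint_pos": joint angles; "joint_vel": joint speeds; "tau": joint torques, N m; "position": TCP position; "ee_rot": TCP orientation; "force": force on the tool from outside, world axes, zero at the start; "wrist_torque": the same for the moment, N m; "finger_gap": finger opening in m.
Only numpy, scipy, OpenCV 4.12 (cv2) and the standard library are available. Lean on these libraries where they do the work, as an engineer would, in place of code of your own. Each camera call takes 0.05 s, during which the arm holds its last target.

## Working session

There is one attempt and no reset: what is moved stays moved. The work goes in short steps, Python scripts to look and compute and a tool call to move; the robot and the scene stay as the last step left them, time stands still between calls to the robot, and variables do not carry over. Pictures are saved under pics/ and viewed, and the job is handed in when it is done.

Besides the shell and the picture viewer there is one more tool, called after ">>>" by a JSON object that holds its "fn" and its "kwargs". arm_command: Moves the arm, as the interface text tells. Its arguments: {"type":"object","properties":{"moves":{"type":"array"},"grip_force":{"type":"number"}},"required":["moves"]}

```bash
mkdir -p pics
cat > h.py <<'E'
import numpy as np, cv2
from workcell import robot, capture
def snap(n,f):
    c=capture(n); cv2.imwrite('pics/'+f,c['image'][:,:,::-1]); np.savez('pics/'+f+'.npz',**c); return c
def px(c,u,v,z=None):
    # world point from pixel; with z: intersect plane
    d=np.array([(u-c['cx'])/c['fx'],(v-c['cy'])/c['fy'],1.])
    o=-c['R'].T@c['t']; w=c['R'].T@d
    if z is not None: return o+w*(z-o[2])/w[2]
    return o+w*c['range_z'][int(v),int(u)]
E
python3 - <<'E'
from h import *
s=robot.get_state();print({k:np.round(v,3) for k,v in s.items()})
snap('top','t0.png');snap('scene','s0.png')
E
```

```text
{'time': np.float64(0.0), 'joint_pos': array([58.673,  3.056, 92.493, -0.   , 84.569, -6.818]), 'joint_vel': array([-0.145,  0.012,  0.091, -0.003,  0.016, -0.059]), 'tau': array([ 2.0000e-03, -3.9369e+01, -3.7017e+01, -0.0000e+00,  7.0000e-03,
        0.0000e+00]), 'position': array([0.259, 0.568, 0.204]), 'ee_rot': array([-1.79883e+02, -1.40000e-02,  1.55491e+02]), 'force': array([-0.404,  0.973, -0.169]), 'wrist_torque': array([ 0.008,  0.01 , -0.006]), 'finger_gap': np.float64(0.085)}
```

View pics/t0.png

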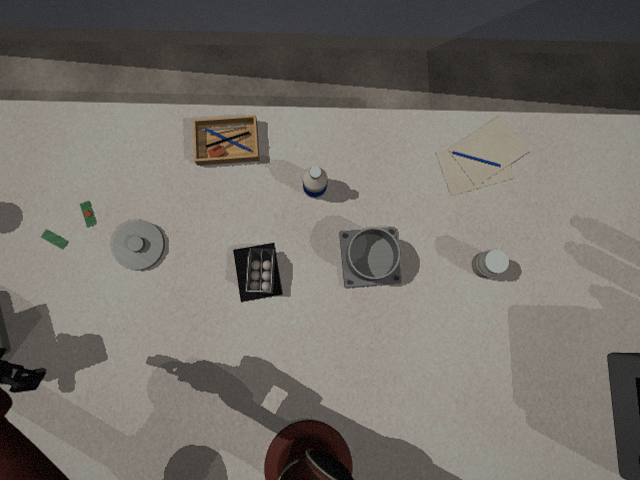

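View pics/s0.png

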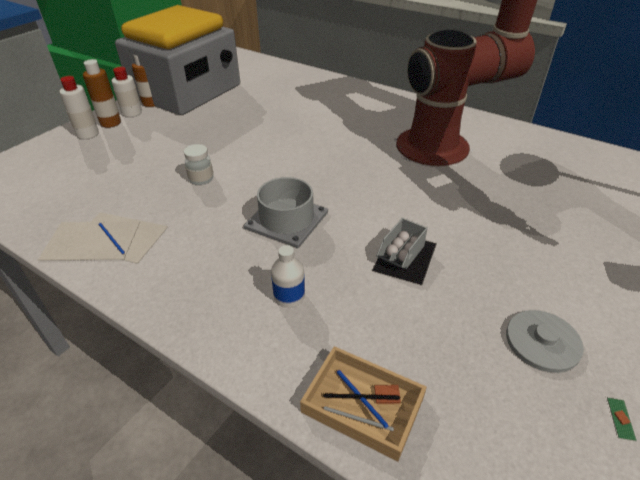

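Run:
```python
from h import *
c=np.load('pics/t0.png.npz'); im=c['image'][:,:,::-1]
cv2.imwrite('pics/t0c.png',cv2.resize(im[220:320,220:420],None,fx=4,fy=4,interpolation=cv2.INTER_CUBIC))
s=np.load('pics/s0.png.npz'); i2=s['image'][:,:,::-1]
cv2.imwrite('pics/s0c.png',cv2.resize(i2[200:290,360:450],None,fx=6,fy=6,interpolation=cv2.INTER_CUBIC))
print(c['fx'],c['R'],c['t'])
```

```text
435.1416893877435 [[ 0.01492779 -0.99966094  0.02133466]
 [-0.98285053 -0.01859224 -0.18346436]
 [ 0.18379882 -0.01823006 -0.98279482]] [-0.0253566   0.55793432  1.06169521]
```

View pics/t0c.png

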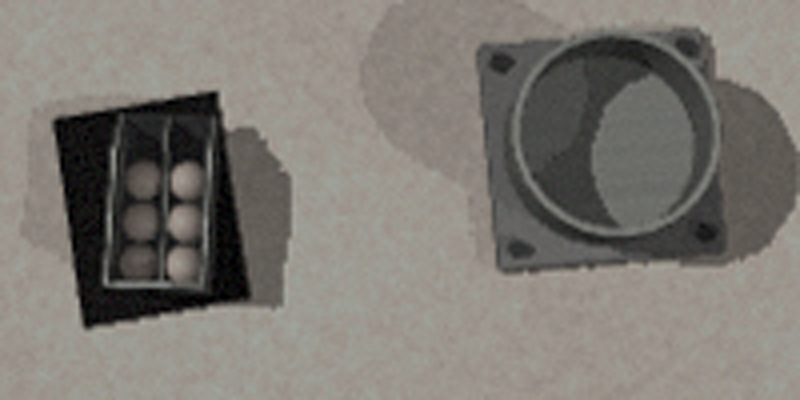

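View pics/s0c.png

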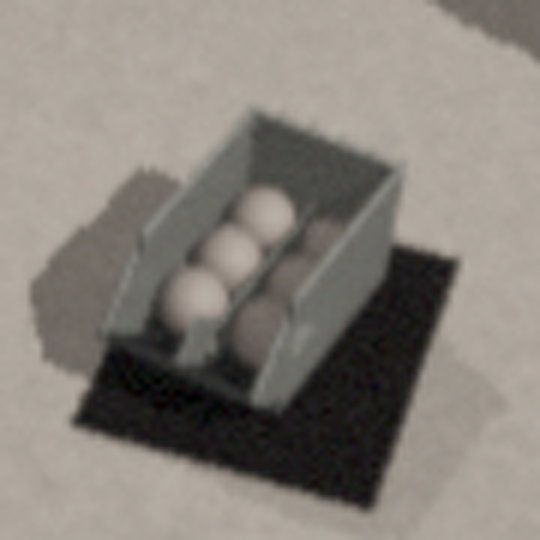

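Run:
```python
from h import *
c=np.load('pics/t0.png.npz')
f=lambda u,v,z:np.round(px(c,220+(u+.5)/4-.5,220+(v+.5)/4-.5,z),4)
m=[f(u,v,.003) for u,v in [(55,120),(217,92),(248,297),(86,326)]]
print('mat',m,np.mean(m,0))
for p in [(103,287),(208,290),(118,115),(214,117)]: print('cup top',f(*p,.058))
for p in [(103,287),(208,290),(118,115),(214,117)]: print('cup lip h',f(*p,.030))
for p in [(145,180),(141,221),(137,262),(186,180),(186,221),(184,264)]: print('ball',f(*p,.020))
for p in [(513,135),(720,135),(615,33),(615,238)]: print('jar',f(*p,.085))
for p in [(480,45),(710,28),(725,258),(500,270)]: print('base',f(*p,.015))
# depth based: points with height 50-62mm around cup
Rz=c['range_z']
v,u=np.mgrid[220:320,220:420]
P=np.stack([(u-c['cx'])/c['fx'],(v-c['cy'])/c['fy'],np.ones_like(u)],-1)*Rz[v,u][...,None]
W=(P-c['t'])@c['R']
W=W.reshape(-1,3)
k=(W[:,2]>.048)&(W[:,2]<.064)&(W[:,1]>.05)
q=W[k];print(len(q),q.min(0),q.max(0),cv2.minAreaRect(q[:,:2].astype(np.float32)))
k=(W[:,2]>.078)&(W[:,1]<.05);q=W[k];print(len(q),q.min(0),q.max(0),cv2.minEnclosingCircle(q[:,:2].astype(np.float32)))
```

```text
mat [array([0.5295, 0.2076, 0.003 ]), array([0.5503, 0.1012, 0.003 ]), array([0.4152, 0.0765, 0.003 ]), array([0.3949, 0.1807, 0.003 ])] [0.472475 0.1415   0.003   ]
cup top [0.417  0.1629 0.058 ]
cup top [0.4162 0.0979 0.058 ]
cup top [0.525  0.1584 0.058 ]
cup top [0.5248 0.0979 0.058 ]
cup lip h [0.4186 0.167  0.03  ]
cup lip h [0.4178 0.1003 0.03  ]
cup lip h [0.5294 0.1623 0.03  ]
cup lip h [0.5292 0.1003 0.03  ]
ball [0.4886 0.1444 0.02  ]
ball [0.4619 0.1459 0.02  ]
ball [0.4355 0.1474 0.02  ]
ball [0.4891 0.1179 0.02  ]
ball [0.4624 0.1169 0.02  ]
ball [0.4347 0.1172 0.02  ]
jar [ 0.5127 -0.0889  0.085 ]
jar [ 0.515  -0.2172  0.085 ]
jar [ 0.5782 -0.1526  0.085 ]
jar [ 0.4502 -0.1515  0.085 ]
base [ 0.5831 -0.073   0.015 ]
base [ 0.5977 -0.2265  0.015 ]
base [ 0.4448 -0.2335  0.015 ]
base [ 0.4346 -0.0868  0.015 ]
156 [0.41613963 0.09798283 0.04803119] [0.51309873 0.16241877 0.06319358] ((0.4652147591114044, 0.130044087767601), (0.06342044472694397, 0.09724299609661102), 88.6319808959961)
435 [ 0.35360624 -0.21607384  0.07806968] [0.57839009 0.00438002 1.14633059] ((0.45715945959091187, -0.09717197716236115), 0.1451382040977478)
```

>>> {"fn": "arm_command", "kwargs": {"moves": [[1, 2, -4, 0, 0, 0, 2.5], [1, 2, -4, 0, 0, 0, 2.5], [1, 2, -4, 0, 0, 0, 2.5], [1, 2, -4, 0, 0, 0, 2.5], [1, 2, -4, 0, 0, 0, 2.5], [1, 2, -4, 0, 0, 0, 2.5], [1, 2, -4, 0, 0, 0, 2.5], [1, 2, -4, 0, 0, 0, 2.5], [1, 2, -4, 0, 0, 0, 2.5], [1, 2, -4, 0, 0, 0, 2], [1, 0.3, -3.8, 0, 0, 0, 0]], "grip_force": 40}}

```text
time: 1.48
position: [0.4627, 0.129, 0.2043]
ee_rot: [-180.0, -0.0, 180.0]
force: [-0.1, -0.4, -0.3]
finger_gap: 0.0854
```

Run:
```python
from h import *
c=snap('wrist','w1.png');s=robot.get_state()
print(s['time'],s['position'],s['ee_rot'],s['joint_pos'],s['force'])
```

```text
1.525 [0.46265878 0.12575635 0.20421058] [-1.79796573e+02 -4.96268061e-02  1.79787822e+02] [  6.4301144  -17.51533115 111.17379945  -0.19670643  86.41437705
 -83.34536906] [ 1.7140615  -2.09428652  0.58022985]
```

View pics/w1.png

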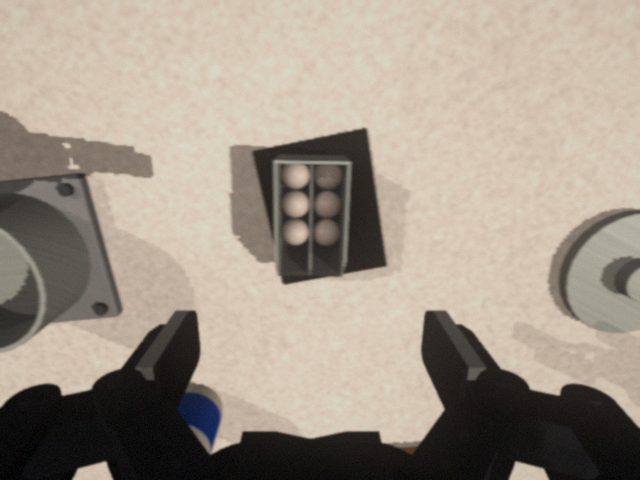

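Run:
```python
from h import *
c=dict(np.load('pics/w1.png.npz')); im=c['image'][:,:,::-1]
cv2.imwrite('pics/w1c.png',cv2.resize(im[110:310,220:420],None,fx=3,fy=3,interpolation=cv2.INTER_CUBIC))
print(c['R'],-c['R'].T@c['t'],robot.get_state()['position'],robot.get_state()['joint_pos'][0])
```

```text
[[ 3.74086569e-04  9.99999730e-01 -6.33065916e-04]
 [ 9.53443636e-01 -1.65756039e-04  3.01571227e-01]
 [ 3.01571041e-01 -7.16406415e-04 -9.53443441e-01]] [0.38501688 0.12828888 0.3737198 ] [0.46265878 0.12575635 0.20421058] 6.430114395217933
```

View pics/w1c.png

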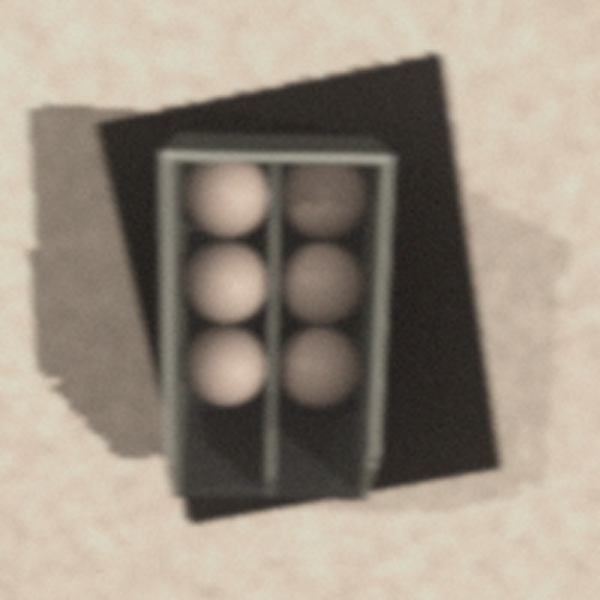

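Run:
```python
from h import *
c=dict(np.load('pics/w1.png.npz'))
f=lambda u,v,z:np.round(px(c,220+(u+.5)/3-.5,110+(v+.5)/3-.5,z),4)
a,b=f(158,149,.058),f(397,153,.058); print(a,b,(a+b)/2)
d,e=f(178,494,.030),f(367,494,.030); print(d,e,(d+e)/2)
print('rib',f(273,200,.025),f(270,420,.025))
for p in [(228,198),(228,283),(228,366),(325,198),(322,283),(321,366)]: print(f(*p,.020))
m=[f(*p,.003) for p in [(98,123),(440,55),(498,467),(192,522)]];print(m,np.mean(m,0))
```

```text
[0.4161 0.0974 0.058 ] [0.4172 0.1617 0.058 ] [0.41665 0.12955 0.058  ]
[0.5279 0.0978 0.03  ] [0.5279 0.1586 0.03  ] [0.5279 0.1282 0.03  ]
rib [0.4345 0.1283 0.025 ] [0.5045 0.1274 0.025 ]
[0.4346 0.1146 0.02  ]
[0.461  0.1143 0.02  ]
[0.488 0.114 0.02 ]
[0.4346 0.1442 0.02  ]
[0.461  0.1436 0.02  ]
[0.488  0.1437 0.02  ]
[array([0.4135, 0.0734, 0.003 ]), array([0.393 , 0.1799, 0.003 ]), array([0.5291, 0.2058, 0.003 ]), array([0.5497, 0.1   , 0.003 ])] [0.471325 0.139775 0.003   ]
```

>>> {"fn": "arm_command", "kwargs": {"moves": [[1, -0.1, 0, -3, 0, 0, -1], [1, 0, 0, -3, 0, 0, 0], [1, 0, 0, -3, 0, 0, 0], [1, 0, 0, -3, 0, 0, 0], [1, 0, 0, -3, 0, 0, 0], [1, 0, 0, -2, 0, 0, 0], [1, 0, 0, -1.2, 0, 0, 0], [1, 0, 0, -1, 0, 0, 0], [1, 0, 0, 0, 0, 0, 0], [1, 0, 0, 0, 0, 0, 0]]}}

```text
time: 2.78
position: [0.462, 0.1308, 0.0136]
ee_rot: [180.0, 0.1, 179.0]
force: [0.3, -0.3, -0.3]
finger_gap: 0.0852
```

Run:
```python
from h import *
c=snap('wrist','w2.png');s=robot.get_state()
print(s['time'],s['position'],s['ee_rot'],s['force'])
```

```text
2.825 [0.46204271 0.13077694 0.01368255] [1.79986511e+02 9.23673095e-02 1.78988834e+02] [0.18951554 0.14274334 0.11111727]
```

View pics/w2.png

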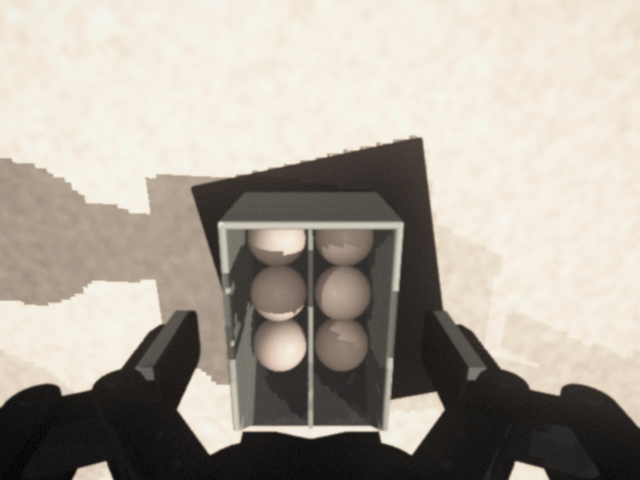

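>>> {"fn": "arm_command", "kwargs": {"moves": [[0, 0, -0.1, 0, 0, 0, 0], [0, 0, 0, 0, 0, 0, 0], [-0.5, 0, 0, 0, 0, 0, 0], [-1, 0, 0, 0, 0, 0, 0], [-1, 0, 0, 0, 0, 0, 0], [-1, 0, 0, 0, 0, 0, 0], [-1, 0, 0, 0, 0, 0, 0], [-1, 0, 0, 0, 0, 0, 0]], "grip_force": 80}}

```text
time: 3.82
position: [0.4624, 0.1299, 0.0142]
ee_rot: [180.0, 0.1, 179.0]
force: [-0.1, -0.7, 4.8]
finger_gap: 0.061
```

>>> {"fn": "arm_command", "kwargs": {"moves": [[-1, 0, 0, 0.5, 0, 0, 0], [-1, 0, 0, 1, 0, 0, 0], [-1, 0, 0, 1.5, 0, 0, 0], [-1, 0, 0, 2, 0, 0, 0], [-1, 0, 0, 2, 0, 0, 0], [-1, 0, 0, 2, 0, 0, 0], [-1, 0, 0, 2, 0, 0, 0], [-1, 0, 0, 1.5, 0, 0, 0], [-1, 0, 0, 1, 0, 0, 0], [-1, 0, 0, 0.5, 0, 0, 0], [-1, 0, 0, 0, 0, 0, 0], [-1, 0, 0, 0, 0, 0, 0]]}}

```text
time: 5.32
position: [0.4608, 0.1296, 0.1519]
ee_rot: [-180.0, -0.1, 179.0]
force: [-0.1, -0.7, -5.7]
finger_gap: 0.0605
```

Run:
```python
from h import *
c=snap('wrist','w3.png');s=robot.get_state()
print(s['time'],s['position'],s['ee_rot'],s['force'],s['wrist_torque'],s['joint_pos'])
snap('scene','s3.png')
```

```text
5.375 [0.46074259 0.12959923 0.15189926] [-1.79987313e+02 -9.26747607e-02  1.78987709e+02] [ 0.90080342 -0.45877466 -6.37385654] [0.01626957 0.01980078 0.02042139] [ 6.79197027e+00 -1.54677754e+01  1.14577641e+02  1.45816666e-05
  8.09836733e+01 -8.21957509e+01]
```

View pics/w3.png

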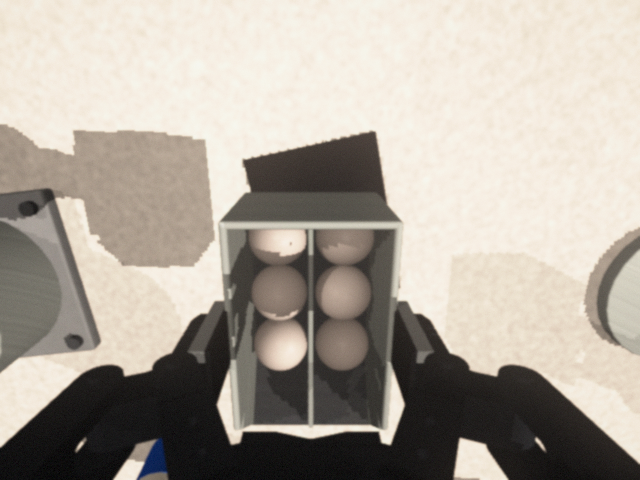

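View pics/s3.png

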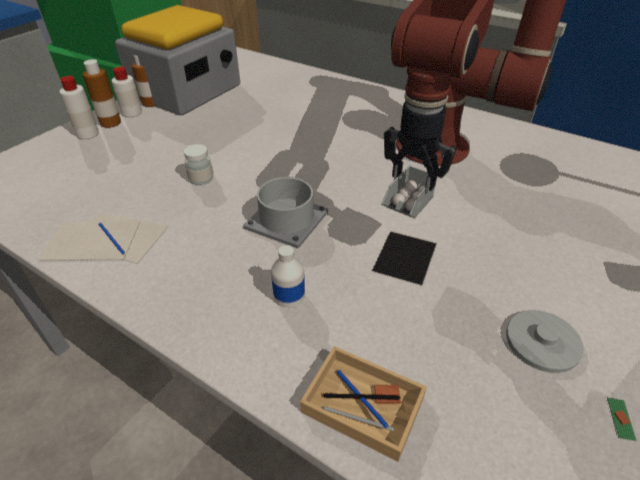

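>>> {"fn": "arm_command", "kwargs": {"moves": [[-1, -0.4, -1, 0, 0, 0, 0], [-1, -0.4, -2, 0, 0, 0, 0], [-1, -0.4, -3, 0, 0, 0, 0], [-1, -0.5, -3.5, 0, 0, 0, 0], [-1, -0.5, -4, 0, 0, 0, 0], [-1, -0.5, -4, 0, 0, 0, 0], [-1, -0.5, -4, 0, 0, 0, 0], [-1, -0.4, -3, 0, 0, 0, 0], [-1, -0.4, -2, 0, 0, 0, 0], [-1, -0.4, -1.8, 0, 0, 0, 0], [-1, 0, 0, 0, 0, 0, 0], [-1, 0, 0, 0, 0, 0, 0]]}}

```text
time: 6.92
position: [0.417, -0.1531, 0.1526]
ee_rot: [180.0, -0.0, 179.0]
force: [-0.4, 0.4, -6.4]
finger_gap: 0.0606
```

>>> {"fn": "arm_command", "kwargs": {"moves": [[-1, 0, 0, 0, 0, 1, 0], [-1, 0, 0, 0, 0, 2, 0], [-1, 0, 0, 0, 0, 2, 0], [-1, 0, 0, 0, 0, 2, 0], [-1, 0, 0, 0, 0, 2, 0], [-1, 0, 0, 0, 0, 2, 0], [-1, 0, 0, 0, 0, 2, 0], [-1, 0, 0, 0, 0, 2, 0], [-1, 0, 0, 0, 0, 2, 0], [-1, 0, 0, 0, 0, 2, 0], [-1, 0, 0, 0, 0, 1, 0], [-1, 0, 0, 0, 0, 0, 0]]}}

```text
time: 8.43
position: [0.4174, -0.1533, 0.1526]
ee_rot: [-179.6, -20.0, 178.9]
force: [-0.3, -0.6, -5.5]
finger_gap: 0.0607
```

Run:
```python
from h import *
c=snap('wrist','w4.png');s=robot.get_state()
print(s['time'],s['position'],s['ee_rot'],s['force'],s['wrist_torque'],s['joint_pos'])
snap('scene','s4.png');snap('top','t4.png')
```

```text
8.475 [ 0.41733181 -0.15330496  0.15272691] [-179.63622725  -20.00718655  178.93204997] [ 0.39073819 -1.24233576 -6.28708403] [-0.01391696 -0.49736364  0.04095163] [ -24.20462975   -4.95747903  107.16994187   -8.10974554   96.10141008
 -112.76225644]
```

View pics/w4.png

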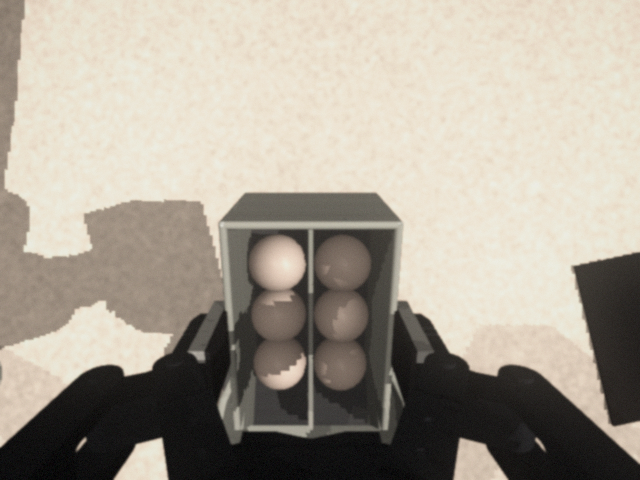

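View pics/s4.png

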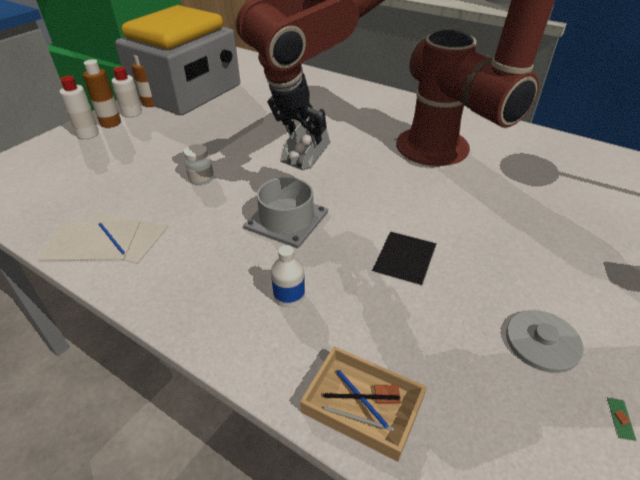

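View pics/t4.png

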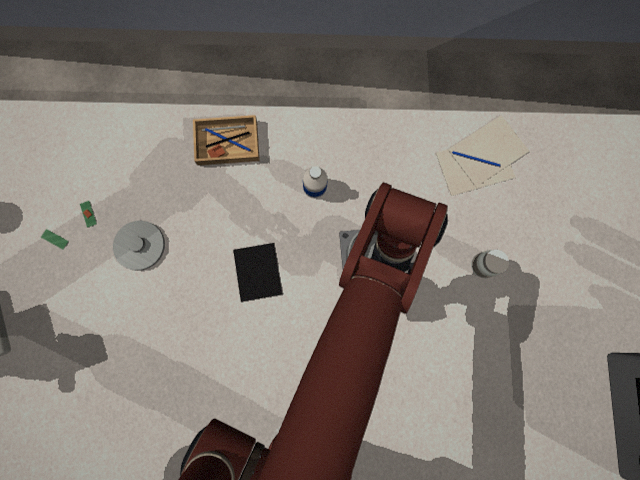

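>>> {"fn": "arm_command", "kwargs": {"moves": [[-1, 0, 0, -0.5, 0, 0, 0], [-1, 0, 0, -0.8, 0, 0, 0], [-1, 0, 0, -0.8, 0, 0, 0], [-1, 0, 0, -0.6, 0, 0, 0], [-1, 0, 0, -0.3, 0, 0, 0], [-1, 0, 0, 0, 0, 0, 0], [-1, 0, 0, 0, 0, 0, 0]]}}

```text
time: 9.45
position: [0.4175, -0.1535, 0.1231]
ee_rot: [-179.6, -20.0, 178.9]
force: [-0.6, 0.5, -5.6]
finger_gap: 0.0607
```

Run:
```python
from h import *
s=robot.get_state()
print(s['time'],s['position'],s['ee_rot'],s['force'])
c=snap('scene','s5.png')
cv2.imwrite('pics/s5c.png',cv2.resize(c['image'][80:260,200:380,::-1],None,fx=3,fy=3,interpolation=cv2.INTER_CUBIC))
```

```text
9.45 [ 0.41751533 -0.15345277  0.12310841] [-179.61641012  -19.9660563   178.91873789] [-0.64648712  0.51301459 -5.59621451]
```

View pics/s5c.png

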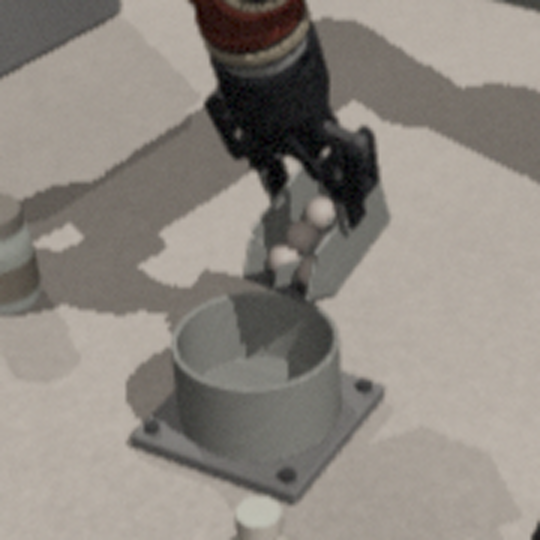

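Run:
```python
from h import *
c=dict(np.load('pics/s5.png.npz'))
def pr(P):
    q=c['R']@np.array(P)+c['t']; return (3*(q[0]/q[2]*c['fx']+c['cx']-200)).round(),(3*(q[1]/q[2]*c['fy']+c['cy']-80)).round()
print('lip',pr([.484,-.153,.115]),pr([.484,-.1215,.115]),pr([.484,-.185,.115]))
print('jar near',pr([.449,-.153,.085]),'far',pr([.579,-.153,.085]), 'ctr floor',pr([.514,-.153,.021]))
```

```text
lip (np.float64(277.0), np.float64(283.0)) (np.float64(310.0), np.float64(295.0)) (np.float64(243.0), np.float64(270.0))
jar near (np.float64(304.0), np.float64(293.0)) far (np.float64(203.0), np.float64(377.0)) ctr floor (np.float64(260.0), np.float64(398.0))
```

>>> {"fn": "arm_command", "kwargs": {"moves": [[-1, 0.01, 0, 0.06, 0, 0.5, 0], [-1, 0.01, 0, 0.06, 0, 0.5, 0], [-1, 0.01, 0, 0.06, 0, 0.5, 0], [-1, 0.01, 0, 0.06, 0, 0.5, 0], [-1, 0.01, 0, 0.06, 0, 0.5, 0], [-1, 0.01, 0, 0.06, 0, 0.5, 0], [-1, 0.01, 0, 0.06, 0, 0.5, 0], [-1, 0.01, 0, 0.06, 0, 0.5, 0], [-1, 0.01, 0, 0.06, 0, 0.5, 0], [-1, 0.01, 0, 0.06, 0, 0.5, 0], [-1, 0, 0, 0, 0, 0, 0], [-1, 0, 0, 0, 0, 0, 0]]}}

```text
time: 11.0
position: [0.4183, -0.1533, 0.1288]
ee_rot: [-179.5, -25.0, 178.9]
force: [-0.6, -0.3, -6.6]
finger_gap: 0.0603
```

```bash
cat > look.py <<'E'
import sys
from h import *
n=sys.argv[1]
s=robot.get_state()
print(s['time'],s['position'],s['ee_rot'],s['force'])
w=capture('wrist')['image'][180:440,210:410,::-1]; c=capture('scene')['image'][120:250,230:380,::-1]
w=cv2.resize(w,(400,520)); c=cv2.resize(c,None,fx=2.6,fy=4*.65,interpolation=cv2.INTER_CUBIC)
o=np.zeros((520,800,3),np.uint8); o[:,:400]=w; o[:c.shape[0],400:400+c.shape[1]]=c[:,:400]
cv2.imwrite(f'pics/{n}.png',o)
E
python3 look.py l25
```

```text
11.0 [ 0.41825363 -0.15330775  0.12876544] [-179.53249622  -25.00104648  178.88596915] [-0.55953305 -0.27007953 -6.63229524]
```

View pics/l25.png

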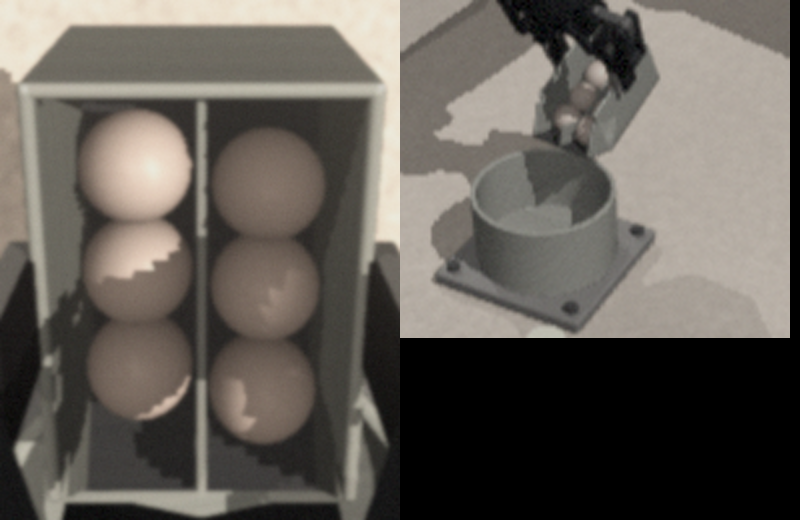

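>>> {"fn": "arm_command", "kwargs": {"moves": [[-1, 0.01, 0, 0.06, 0, 0.5, 0], [-1, 0.01, 0, 0.06, 0, 0.5, 0], [-1, 0.01, 0, 0.06, 0, 0.5, 0], [-1, 0.01, 0, 0.06, 0, 0.5, 0], [-1, 0, 0, 0, 0, 0, 0], [-1, 0, 0, 0, 0, 0, 0], [-1, 0, 0, 0, 0, 0, 0]]}}

```text
time: 11.98
position: [0.4187, -0.1533, 0.1312]
ee_rot: [-179.5, -27.0, 178.9]
force: [-0.2, 0.5, -4.7]
finger_gap: 0.0606
```

```bash
python3 look.py l27
```

```text
11.975 [ 0.41865214 -0.15333372  0.13124134] [-179.48375052  -26.99457721  178.86417393] [-0.19088341  0.54115717 -4.65493417]
```

View pics/l27.png

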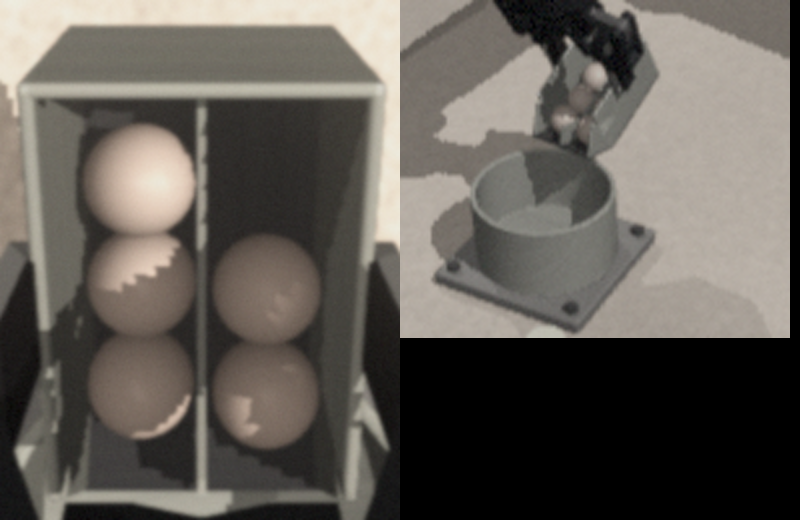

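>>> {"fn": "arm_command", "kwargs": {"moves": [[-1, 0.01, 0, 0.06, 0, 0.5, 0], [-1, 0, 0, 0, 0, 0, 0], [-1, 0.01, 0, 0.06, 0, 0.5, 0], [-1, 0, 0, 0, 0, 0, 0], [-1, 0, 0, 0, 0, 0, 0], [-1, 0, 0, 0, 0, 0, 0]]}}

```text
time: 12.82
position: [0.4189, -0.1534, 0.1325]
ee_rot: [-179.5, -28.0, 178.9]
force: [-0.4, -0.1, -5.8]
finger_gap: 0.0609
```

```bash
python3 look.py l28
```

```text
12.825 [ 0.41893762 -0.15337771  0.13249546] [-179.45591528  -27.98473212  178.85143453] [-0.3884997  -0.09054163 -5.78505865]
```

View pics/l28.png

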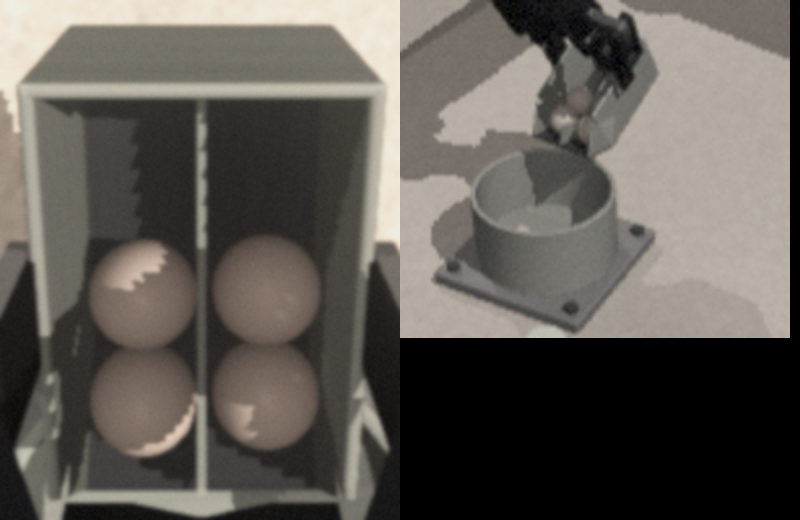

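>>> {"fn": "arm_command", "kwargs": {"moves": [[-1, 0, 0, 0, 0, -1, 0], [-1, 0, 0, 0.2, 0, -2, 0], [-1, 0, 0, 0.3, 0, -2, 0], [-1, 0, 0, 0.3, 0, -2, 0], [-1, 0, 0, 0.4, 0, -3, 0], [-1, 0, 0, 0.4, 0, -3, 0], [-1, 0, 0, 0.4, 0, -3, 0], [-1, 0, 0, 0.4, 0, -3, 0], [-1, 0, 0, 0.3, 0, -3, 0], [-1, 0, 0, 0.3, 0, -3, 0], [-1, 0, 0, 0, 0, -2, 0], [-1, 0, 0, 0, 0, -1, 0]]}}

```text
time: 14.42
position: [0.4183, -0.1533, 0.1624]
ee_rot: [-180.0, 0.0, 179.0]
force: [-0.5, 0.2, -4.8]
finger_gap: 0.0607
```

```bash
python3 look.py l0
```

```text
14.425 [ 0.41834064 -0.15329118  0.16236958] [-1.79993485e+02  3.96278932e-02  1.78970820e+02] [-0.48708777  0.22258216 -4.84841801]
```

View pics/l0.png

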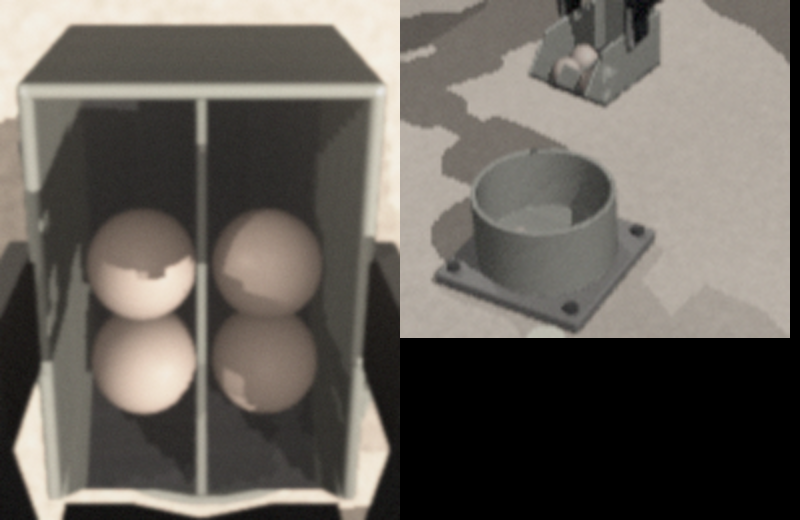

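>>> {"fn": "arm_command", "kwargs": {"moves": [[-1, 0.4, 1, 0, 0, 0, 0], [-1, 0.4, 2, 0, 0, 0, 0], [-1, 0.4, 3, 0, 0, 0, 0], [-1, 0.5, 3.5, 0, 0, 0, 0], [-1, 0.5, 4, 0, 0, 0, 0], [-1, 0.5, 4, 0, 0, 0, 0], [-1, 0.5, 4, 0, 0, 0, 0], [-1, 0.4, 3, 0, 0, 0, 0], [-1, 0.4, 2, 0, 0, 0, 0], [-1, 0.3, 1.8, 0, 0, 0, 0], [-1, 0, 0, 0, 0, 0, 0], [-1, 0, 0, 0, 0, 0, 0]]}}

```text
time: 16.02
position: [0.4618, 0.1295, 0.1622]
ee_rot: [-180.0, -0.0, 179.0]
force: [-0.3, -0.2, -4.8]
finger_gap: 0.0609
```

Run:
```python
from h import *
c=snap('top','t6.png'); im=c['image'][:,:,::-1]
a=cv2.resize(im[215:300,325:425],(400,340),interpolation=cv2.INTER_CUBIC)
c=snap('wrist','w6.png'); b=cv2.resize(c['image'][:,:,::-1],(400,300))
o=np.zeros((340,800,3),np.uint8);o[:,:400]=a;o[:300,400:]=b;cv2.imwrite('pics/l6.png',o)
s=robot.get_state();print(s['position'],s['ee_rot'],s['force'])
```

```text
[0.46183506 0.12913655 0.16231995] [-1.79982829e+02 -1.13015721e-02  1.78939648e+02] [ 0.15946753  0.6629723  -4.43643342]
```

View pics/l6.png

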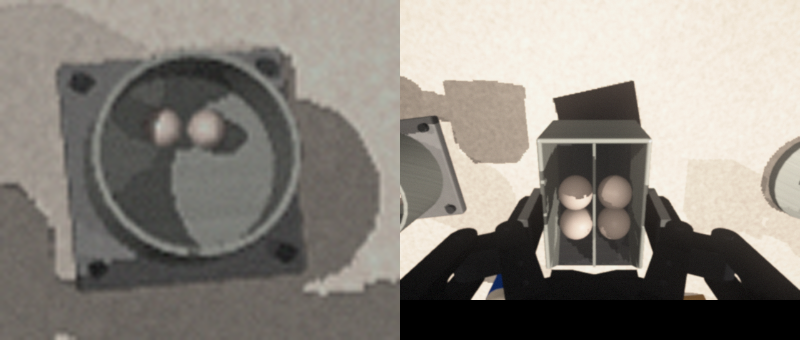

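>>> {"fn": "arm_command", "kwargs": {"moves": [[-1, 0, 0, -1, 0, 0, 0], [-1, 0, 0, -2, 0, 0, 0], [-1, 0, 0, -2.5, 0, 0, 0], [-1, 0, 0, -2.5, 0, 0, 0], [-1, 0, 0, -2.5, 0, 0, 0], [-1, 0, 0, -1.5, 0, 0, 0], [-1, 0, 0, -1, 0, 0, 0], [-1, 0, 0, -0.7, 0, 0, 0], [-1, 0, 0, -0.4, 0, 0, 0], [-1, 0, 0, -0.2, 0, 0, 0], [-1, 0, 0, -0.2, 0, 0, 0], [-1, 0, 0, 0, 0, 0, 0]]}}

```text
time: 17.62
position: [0.462, 0.1297, 0.0175]
ee_rot: [180.0, 0.0, 179.0]
force: [0.0, -0.3, -4.0]
finger_gap: 0.0609
```

>>> {"fn": "arm_command", "kwargs": {"moves": [[-1, 0, 0, -0.1, 0, 0, 0], [-1, 0, 0, -0.1, 0, 0, 0], [-1, 0, 0, 0, 0, 0, 0], [-1, 0, 0, 0, 0, 0, 0]]}}

```text
time: 18.12
position: [0.4619, 0.1296, 0.0154]
ee_rot: [-180.0, 0.0, 179.0]
force: [-0.7, -0.2, -4.7]
finger_gap: 0.0604
```

>>> {"fn": "arm_command", "kwargs": {"moves": [[-1, 0, 0, -0.1, 0, 0, 0], [-1, 0, 0, -0.05, 0, 0, 0], [-1, 0, 0, 0, 0, 0, 0], [-1, 0, 0, 0, 0, 0, 0]]}}

```text
time: 18.62
position: [0.4621, 0.1297, 0.0143]
ee_rot: [180.0, 0.0, 179.0]
force: [-2.4, 0.1, 0.2]
finger_gap: 0.0608
```

>>> {"fn": "arm_command", "kwargs": {"moves": [[0.35, 0, 0, 0, 0, 0, 0], [0.5, 0, 0, 0, 0, 0, 0], [0.6, 0, 0, 0, 0, 0, 0], [0.8, 0, 0, 0, 0, 0, 0], [1, 0, 0, 0, 0, 0, 0], [1, 0, 0, 0, 0, 0, 0], [1, 0, 0, 0, 0, 0, 0], [1, 0, 0, 0, 0, 0, 0]]}}

```text
time: 19.62
position: [0.4619, 0.1297, 0.0139]
ee_rot: [-180.0, -0.0, 179.0]
force: [0.2, 0.3, -0.2]
finger_gap: 0.0853
```

Run:
```python
from h import *
snap('wrist','w7.png')
s=robot.get_state();print(s['position'],s['force'],s['finger_gap'])
```

```text
[0.4618661  0.12966566 0.01388715] [-0.72972917  0.13295087  0.50309134] 0.08544086590253394
```

View pics/w7.png

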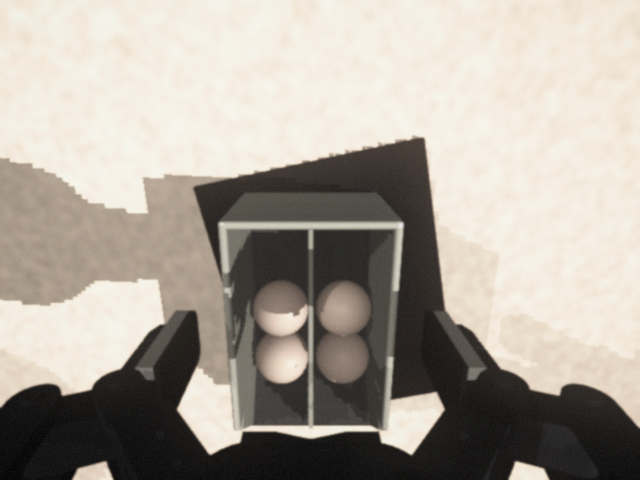

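>>> {"fn": "arm_command", "kwargs": {"moves": [[1, 0, 0, 1, 0, 0, 0], [1, 0, 0, 2, 0, 0, 0], [1, 0, 0, 3, 0, 0, 0], [1, 0, 0, 3, 0, 0, 0], [1, 0, 0, 3, 0, 0, 0], [1, 0, 0, 3, 0, 0, 0], [1, 0, 0, 3, 0, 0, 0], [1, 0, 0, 1.5, 0, 0, 0], [1, 0, 0, 0, 0, 0, 0], [1, 0, 0, 0, 0, 0, 0]]}}

```text
time: 20.92
position: [0.4611, 0.1296, 0.2075]
ee_rot: [-180.0, -0.1, 179.0]
force: [0.4, -0.2, -0.7]
finger_gap: 0.0855
```

Run:
```python
from h import *
c=snap('wrist','w8.png'); im=c['image'][:,:,::-1]
cv2.imwrite('pics/w8c.png',cv2.resize(im[110:310,220:420],None,fx=3,fy=3,interpolation=cv2.INTER_CUBIC))
snap('scene','s8.png')
print(robot.get_state()['position'])
```

```text
[0.46100982 0.1295648  0.20715813]
```

View pics/w8c.png

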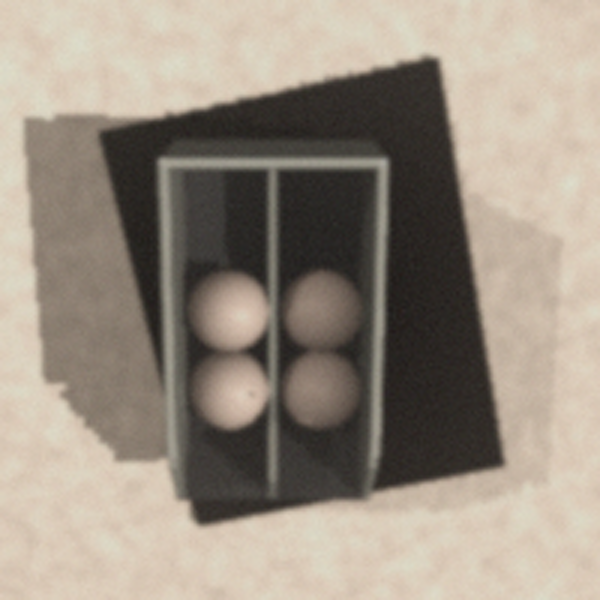

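View pics/s8.png

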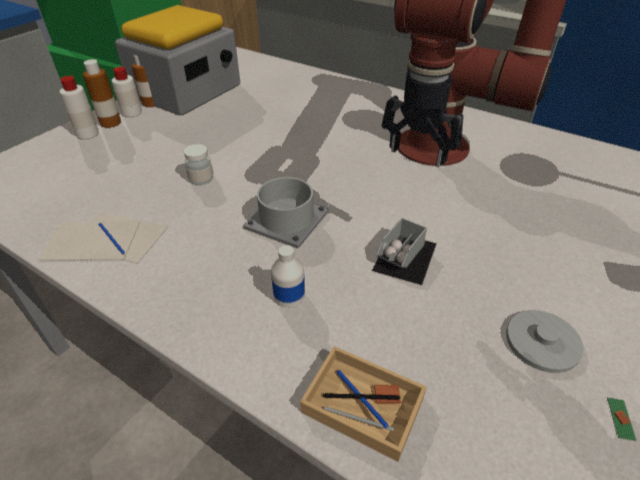

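Run:
```python
from h import *
c=dict(np.load('pics/w8.png.npz'))
f=lambda u,v,z:np.round(px(c,220+(u+.5)/3-.5,110+(v+.5)/3-.5,z),4)
a,b=f(158,156,.058),f(390,157,.058); print('back',a,b); o=(a+b)/2+[.045,0,-.055]
print('cup',o,'lip',f(274,497,.03))
for p in [(229,310),(229,390),(322,310),(321,390)]:
    q=f(*p,.020); print(q,np.linalg.norm(q-(o+[.003,0,.017])))
t=dict(np.load('pics/t6.png.npz'))
for p in [(167,128),(206,128)]: 
    q=px(t,325+p[0]/4,215+p[1]/4,.034);print('jarball',q,np.linalg.norm(q-[.514,-.153,.021]))
```

```text
back [0.416  0.0983 0.058 ] [0.4174 0.1615 0.058 ]
cup [0.4617 0.1299 0.003 ] lip [0.5285 0.128  0.03  ]
[0.4684 0.1147 0.02  ] 0.015643848631331128
[0.4949 0.114  0.02  ] 0.03412989891576012
[0.4689 0.1442 0.02  ] 0.014904026301640767
[0.4955 0.1438 0.02  ] 0.03379127106221373
jarball [ 0.5379405  -0.14242626  0.034     ] 0.02922245140853829
jarball [ 0.53840811 -0.167815    0.034     ] 0.031372598496959156
```

All limits met.

```bash
python3 -c "
from workcell import robot
print(robot.job_done())"
```

```text
the job is handed in; nothing more can be done
None
```

I poured two of the six balls into the jar and left four in the cup. The cup is back on its mat and released, and I handed the job in at about 21 s of the 72 s allowed; the robot reports no verdict.

I gripped the cup at 80 N and tilted it over the jar in small steps. The first ball left between 25° and 27°, the second between 27° and 28°, and I then turned the cup level again.

My last checks from the camera images:

| Check | Measured | Limit |
|---|---|---|
| Two balls in the jar, distance to jar floor centre | 29 and 31 mm | 60 mm |
| Four balls in the cup, farthest from the `cup_in` point | 34 mm | 42 mm |
| Cup centre to mat centre | about 14 mm | 60 mm |

- **Release:** the fingers were open and the gripper was withdrawn about 19 cm above the cup before hand-in. I took the cup to be level from its unchanged outline in the image and did not measure its tilt.
- **Other objects:** the lid, bottle and sample jar look unmoved in the final scene image; I did not measure their positions.

No check failed or disagreed. The jar balls were last seen from above just before I set the cup down.

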